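Switch on the router's Wi-Fi

ROBOT

A 6-joint arm with a two-finger parallel gripper is mounted at the origin on the work surface. World frame = base frame: x ahead of the robot, y to its left, z up, the work surface at z = 0. Lengths are in m, angles in degrees, forces in N, time in s.
With the tool pointing down it reaches from about 0.325 to 0.775 m from the base axis. Payload 5.5 kg.
Tool frame: the origin (TCP) lies at the very end of the fingers, on their centre line; the grasp point (between the pads) lies r.hold_point_z behind it (r.hold_point_z is the distance from the TCP to the grasp point, in m); x points along the fingers, y is the direction in which the jaws open and shut, and the axes are right-handed (so a half turn about x gives the same grasp; the last joint's range is limited). The gripper opens to 88 mm and grips with 3 to 60 N. Pads are 20 mm wide; open, the fingers measure 115 mm over their backs; the gripper's body (75 mm by 178 mm) begins 61 mm behind the grasp point.
Start: joints at [-69.253, 5.22, 70.514, -0, 104.267, -3.249], TCP at [0.244, -0.548, 0.223] pointing down, gripper open.
Joint ranges: [-164.24, 164.24], [-49.07, 125.15], [9.68, 141.18], [-86.29, 266.29], [3.28, 154.24], [-151.56, 151.56]. Speed limits (degrees/s): [147.25, 147.25, 172.46, 180, 180, 180].

INTERFACE

Orientations are given as [roll, pitch, yaw] about the fixed x, y, z axes, in that order (R = Rz(yaw) Ry(pitch) Rx(roll)).
In Python, from workcell import r gives the robot as it stands.
- The arm moves only by the tool step_arm, never from a script. Its argument "moves" is one flat list of numbers, 7 for each row, row after row: the shift along the tool's x, y, z in mm, then the turn, a rotation vector about the tool's x, y, z in degrees, then the closure, from 0 (fully open) to 1 (shut). In form: [x, y, z, ax, ay, az, gripper, x, y, z, ax, ay, az, gripper, ...]. A call has exactly 5 rows; each row shifts and turns the commanded pose from where the row before left it, along the tool's axes as they then stand; what a row does not reach is not made up. A row lasts 1/8 s, in which the tool goes at most 62.5 mm and 10.7 degrees, less where a joint would pass 70% of its speed; a pose out of reach is approached as far as the arm can. A call with a gripper value outside its range is refused whole. The fingers move at their own pace and stop on an object; "newtons" is the grip in N (left out, the last holds). Time passes only in rows, so rows that do not move let the fingers close, or fill a call up. It gives the time, the measured TCP pose, the force and the opening at its end, in the units of the state.
- r.sense(): the state, without advancing time (a new reading comes with each control period).
- r.get_image(name): name is "scene" or "top" or "wrist"; returns (picture, depth): 480x640x3 uint8, red, green, blue; 480x640 float32, m along the optical axis (not along the pixel's ray), 0 where there is no reading.
- r.camera_info(name): a dict with "fx", "fy", "cx", "cy" (pixels), "rvec" (rotation vector, rad) and "tvec" (3), from world to camera coordinates, as OpenCV has them. Camera axes: x right, y down, z forward; pixel columns grow to the right and rows downward; lengths in m; the calibration is good to about 2 mm. A picture is of the moment at which its call begins: read the wrist's pose just before it. camera_info takes no time and is no camera call; for the wrist camera it gives the pose at the moment of the call.
- r.job_done(): hands the job in, once; it reports no verdict.
The state is a dict: "clock": time; "q": joint angles; "joint_velocities": joint speeds; "tau": joint torques, N m; "eef_pos": TCP position; "tcp_rot": TCP orientation; "wrist_force": force on the tool from outside, world axes, zero at the start; "ft_torque": the same for the moment, N m; "opening": opening from 0.0 (shut) to 1.0 (fully open).
Only numpy, scipy, OpenCV 4.12 (cv2) and the standard library are available. Lean on these libraries where they do the work, as an engineer would, in place of code of your own. Each camera call takes 0.05 s, during which the arm holds its last target.

TASK

Turn on the Wi-Fi of the black router with the three aerials: put a fingertip into the slot of its orange slide switch and slide the switch all the way to the green-dot end. Leave the router's blue switch and the orange switch on the white TV box as they are.

Things in the scene. Friction and masses are not known exactly. Their poses are not given: they have to be found in the camera images.
- wifi_button (a point): Orange slide switch to move, on the black router (170 x 250 x 36 mm, fixed; three grey aerials 0.2 m tall at its rear, over 115 mm away along +x of this frame). Point: centre of the switch's top, 35.5 mm above the table, flush with the case's top (36 mm); z up, y along the slot from red dot to green dot, the way to slide. Switch 14 mm long (y), 26 wide (x), 7.5 high.
- wifi_switch (a joint): Travel of that switch, m: 0 off, 0.024 fully on (at the green-dot end of its slot). Starts at 0 to 0.005, stays where left, needs about 5 N. Its open slot is 42 mm wide (x), 88 long (y), 8.5 deep, floor 27.5 mm above the table. Between the switch and the slot's red-dot end it is free for 50 mm plus the joint value: room for shut fingertips to push the switch's end face.
- guest_button (a point): Blue slide switch in a second slot of the same router, in line with the orange one, its slot 112 mm to the -y side; same sizes, point and axes. Anywhere in its travel; not to be moved.
- tvbox_button (a point): Orange slide switch on the white TV box (110 x 140 x 36 mm, fixed, no aerials); same slot, sizes, point and axes. Anywhere in its travel; not to be moved. Router and TV box may change places.

How it is judged (in metres and radians):
At the end, for the whole second after the job is handed in: The router's orange switch rests within 5 mm of the green-dot end of its travel (joint above 0.019 m), and the router's blue switch and the TV box's orange switch are within 4 mm of where they started (value of joint wifi_switch above 0.019 m and velocity of joint wifi_switch between -0.005 and 0.005 m/s and distance of each of guest_button, tvbox_button from where it was at the start of the episode below 0.004 m); the robot touches nothing.
It fails at once if the router's blue switch is moved by more than 4 mm (distance of guest_button from where it was at the start of the episode above 0.004 m).
It fails at once if the TV box's switch is moved by more than 4 mm (distance of tvbox_button from where it was at the start of the episode above 0.004 m).
It also fails if it takes over 29 s, if anything falls off the work surface, if the arm or the gripper's body presses on something with over 40 N, if the wrist force passes 120 N, or if a joint passes its speed limit or range.

## Working session

There is one attempt and no reset: what is moved stays moved. The work goes in short steps, Python scripts to look and compute and a tool call to move; the robot and the scene stay as the last step left them, time stands still between calls to the robot, and variables do not carry over. Pictures are saved under pics/ and viewed, and the job is handed in when it is done.

Besides the shell and the picture viewer there is one more tool, called after "Request:" as name(argument=value, ...) on one line, values as JSON. step_arm: Moves the arm, as the interface text tells. Its arguments: {"type":"object","properties":{"moves":{"type":"array","items":{"type":"number"}},"newtons":{"type":"number"}},"required":["moves"]}

```bash
mkdir -p pics; ls
python3 - <<'E'
from workcell import r
import cv2,numpy as np
for n in ("top","scene"):
    p,d=r.get_image(n); cv2.imwrite(f"pics/{n}0.png",p[:,:,::-1]); np.save(f"{n}0.npy",d); i=r.camera_info(n); print(n,i)
    np.save(f"{n}0c.npy",i,allow_pickle=True)
s=r.sense(); print(s["clock"],s["eef_pos"],s["tcp_rot"],s["wrist_force"],r.hold_point_z)
E
```

```text
pics
top {'fx': 531.9777074197677, 'fy': 531.9777074197677, 'cx': 318.39545359114055, 'cy': 243.33562493653048, 'rvec': array([ 2.22636111, -1.98797832,  0.20948818]), 'tvec': array([-0.05772437,  0.54286826,  0.86562291])}
scene {'fx': 583.4949722035824, 'fy': 583.4949722035824, 'cx': 324.1081459795533, 'cy': 226.83316551063996, 'rvec': array([ 1.32710547,  2.25587715, -0.86034581]), 'tvec': array([ 0.2603327 , -0.30428973,  1.29732996])}
0.1 [ 0.2439171  -0.54788741  0.22164659] [-94.22028907  89.90050886 109.7751371 ] [0.82572301 0.22376635 0.99741117] 0.0187
```

View pics/top0.png

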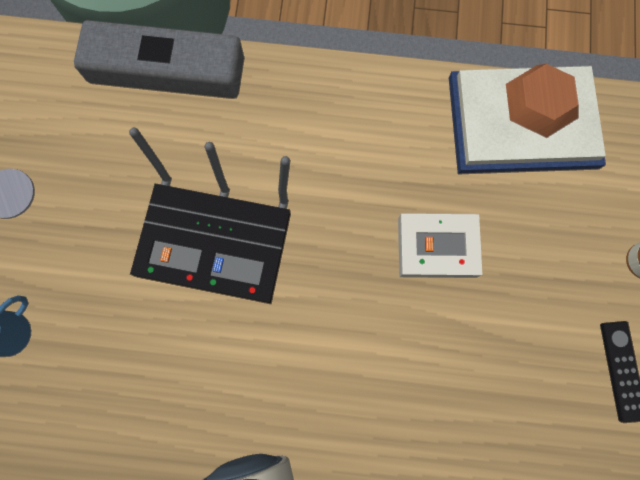

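View pics/scene0.png

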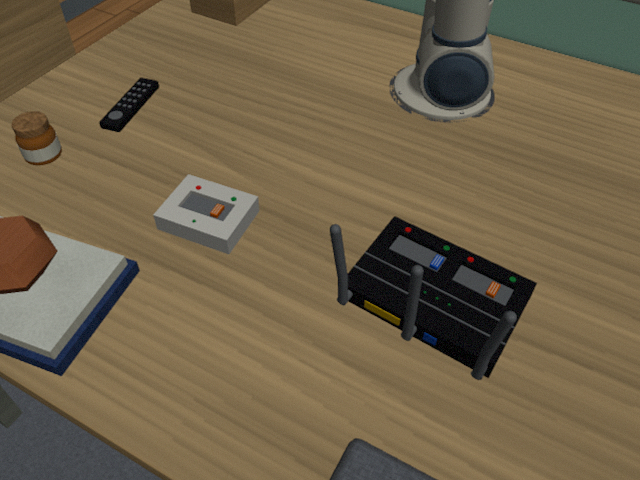

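The top view shows the router at (210,240), its orange switch at about (166,255) with the green dot to its left at (151,269), and the blue switch at (217,264). The TV box is at (440,245). I'll enlarge the router.

Run:
```python
import cv2
p=cv2.imread("pics/top0.png")[170:310,120:300]
cv2.imwrite("pics/crop0.png",cv2.resize(p,None,fx=4.28,fy=4.28,interpolation=cv2.INTER_CUBIC))
```

```text
(no output)
```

View pics/crop0.png

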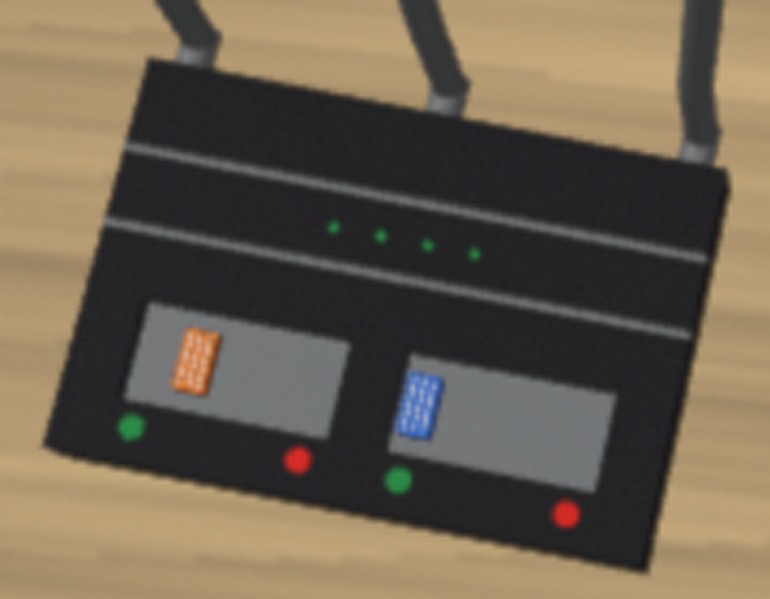

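```bash
cat > h.py <<'E'
import numpy as np,cv2
def bp(c,uv,z):
    R=cv2.Rodrigues(c["rvec"])[0]; o=-R.T@c["tvec"]
    out=[]
    for u,v in uv:
        d=R.T@np.array([(u-c["cx"])/c["fx"],(v-c["cy"])/c["fy"],1]); out.append(o+d*(z-o[2])/d[2])
    return np.array(out)
E
python3 - <<'E'
from h import *
c=np.load("top0c.npy",allow_pickle=True).item()
f=lambda L:[(120+x/4.28,170+y/4.28) for x,y in L]
np.set_printoptions(precision=4,suppress=True)
R=cv2.Rodrigues(c["rvec"])[0];print("cam",-R.T@c["tvec"])
case=bp(c,f([(150,58),(728,172),(648,572),(45,447)]),.036);print(case,[np.linalg.norm(case[i]-case[i-1]) for i in range(4)])
sl=bp(c,f([(150,302),(350,342),(328,438),(125,402)]),.036);print(sl,[np.linalg.norm(sl[i]-sl[i-1]) for i in range(4)])
sw=bp(c,f([(188,327),(221,332),(206,395),(171,390)]),.0355);print(sw,[np.linalg.norm(sw[i]-sw[i-1]) for i in range(4)])
bl=bp(c,f([(408,371),(443,376),(432,440),(398,436)]),.0355);print(bl.mean(0))
for q in (sl,sw,bl):print(q.mean(0))
d=np.load("top0.npy")
for u,v in [(159,255),(166,255),(185,259),(205,262),(217,264)]:
    z=d[v,u]; p=R.T@(np.array([(u-c["cx"])/c["fx"]*z,(v-c["cy"])/c["fy"]*z,z])-c["tvec"]);print(u,v,p)
e=(case[0]+case[3]-case[1]-case[2]);print("y axis yaw",np.degrees(np.arctan2(e[1],e[0])))
e=(sl[0]+sl[3]-sl[1]-sl[2]);print("y axis yaw",np.degrees(np.arctan2(e[1],e[0])))
y=e/np.linalg.norm(e); print("y",y,"sw along from slot centre",(sw.mean(0)-sl.mean(0))@y)
from workcell import r
s=r.sense(); from scipy.spatial.transform import Rotation as Ro
print(Ro.from_euler('xyz',s["tcp_rot"],degrees=True).as_matrix(),s["eef_pos"])
E
```

```text
cam [ 0.3592 -0.013   0.9582]
[[0.6264 0.3104 0.036 ]
 [0.6046 0.0615 0.036 ]
 [0.435  0.073  0.036 ]
 [0.4577 0.324  0.036 ]] [np.float64(0.1691725676105783), np.float64(0.24989733816649706), np.float64(0.1700056916499157), np.float64(0.25202924763487133)]
[[0.5223 0.292  0.036 ]
 [0.515  0.2073 0.036 ]
 [0.4744 0.21   0.036 ]
 [0.4798 0.2949 0.036 ]] [np.float64(0.04258980637098745), np.float64(0.08503950972214802), np.float64(0.040610159780711134), np.float64(0.08508889856079668)]
[[0.5137 0.2748 0.0355]
 [0.5132 0.2609 0.0355]
 [0.4865 0.2626 0.0355]
 [0.4869 0.2772 0.0355]] [np.float64(0.02693408796105262), np.float64(0.013882240809565537), np.float64(0.026772243421355514), np.float64(0.014613890099511558)]
[0.492  0.1747 0.0355]
[0.4979 0.2511 0.036 ]
[0.5001 0.2689 0.0355]
[0.492  0.1747 0.0355]
159 255 [0.4984 0.2826 0.0297]
166 255 [0.4991 0.269  0.0341]
185 259 [0.497  0.2367 0.026 ]
205 262 [0.494  0.198  0.0374]
217 264 [0.493  0.1768 0.0364]
y axis yaw 84.91300842790689
y axis yaw 85.73790224368595
y [0.0743 0.9972 0.    ] sw along from slot centre 0.0179451671831217
[[-0.0006  0.4067 -0.9136]
 [ 0.0016 -0.9136 -0.4067]
 [-1.     -0.0017 -0.0001]] [ 0.2439 -0.5479  0.2216]
```

Measurements agree with the given sizes: case 170 x 250, switch 27 x 14. The router's y axis is at yaw ~85° and the slot centre is at about (0.498, 0.252). I'll go above the free part of the slot with the fingers shut and tool y along the slot.

Request:
step_arm(moves=[0,-30,-27,0,0,0,1,0,-30,-27,0,0,0,1,0,-30,-27,0,0,0,1,0,-30,-27,0,0,0,1,0,-30,-27,0,0,0,1], newtons=20)

```text
clock: 0.72
eef_pos: [0.3065, -0.3548, 0.2222]
tcp_rot: [-88.7, 90.0, 115.3]
wrist_force: [0.6, 0.2, 0.2]
opening: 0.473
```

Request:
step_arm(moves=[0,-30,-27,0,0,0,1,0,-30,-27,0,0,0,1,0,-30,-27,0,0,0,1,0,-30,-27,0,0,0,1,0,-30,-27,0,0,0,1])

```text
clock: 1.35
eef_pos: [0.3687, -0.163, 0.2223]
tcp_rot: [-57.0, 90.0, 147.0]
wrist_force: [-0.3, 0.2, -0.0]
opening: 0.006
```

Request:
step_arm(moves=[0,-30,-27,0,0,0,1,0,-30,-27,0,0,0,1,0,-30,-27,0,0,0,1,0,-30,-27,0,0,0,1,0,-30,-27,0,0,0,1])

```text
clock: 1.98
eef_pos: [0.4311, 0.029, 0.2223]
tcp_rot: [-9.4, 90.0, -165.4]
wrist_force: [-0.8, -0.6, 0.1]
opening: 0.008
```

Request:
step_arm(moves=[0,-30,-27,0,0,0,1,0,-30,-27,0,0,0,1,0,-30,-27,0,0,0,1,0,-30,-27,0,0,0,1,0,-12,-9,0,0,0,1])

```text
clock: 2.6
eef_pos: [0.4841, 0.1974, 0.2216]
tcp_rot: [-10.0, 89.9, -165.9]
wrist_force: [-0.8, 0.1, 0.2]
opening: 0.002
```

Request:
step_arm(moves=[0,0,0,9,0,0,1,0,0,0,10,0,0,1,0,0,0,10,0,0,1,0,0,0,0,0,0,1,0,0,0,0,0,0,1])

```text
clock: 3.22
eef_pos: [0.4841, 0.1954, 0.2226]
tcp_rot: [61.8, 90.0, -123.1]
wrist_force: [-0.3, 0.1, 0.2]
opening: 0.004
```

```bash
cat > st.py <<'E'
from h import *
from workcell import r
from scipy.spatial.transform import Rotation as Ro
s=r.sense();np.set_printoptions(precision=4,suppress=True)
M=Ro.from_euler('xyz',s["tcp_rot"],degrees=True).as_matrix()
print(s["clock"],s["eef_pos"],s["q"],s["wrist_force"],s["opening"]);print(M)
print("tool y angle",np.degrees(np.arctan2(M[1,1],M[0,1])))
y=np.array([.0837,.9965,0]);x=np.array([.9965,-.0837,0]);C=np.array([.498,.252,0.0275])
d=s["eef_pos"]-C
print("slot coords mm x,y,z",1e3*d@x,1e3*d@y,1e3*d[2])
T=C-.018*y;T[2]=s["eef_pos"][2]
print("shift to start, tool mm",1e3*M.T@(T-s["eef_pos"]))
E
python3 st.py
```

```text
3.225 [0.4841 0.1954 0.2226] [ 18.2503  -6.7873  82.4147  -0.0073 104.3815 113.0866] [-0.264   0.1151  0.2077] 0.0039559116472222865
[[-0.0001 -0.0843 -0.9964]
 [-0.0002 -0.9964  0.0843]
 [-1.      0.0002  0.0001]]
tool y angle -94.8380914210932
slot coords mm x,y,z -9.071364187753764 -57.557300126303886 195.11234530045667
shift to start, tool mm [ -0.0077 -39.5624  -9.0458]
```

Request:
step_arm(moves=[0,-20,-5,0,0,0,1,0,-20,-4,0,0,0,1,45,0,0,0,0,0,1,45,0,0,0,0,0,1,40,0,0,0,0,0,1])

```text
clock: 3.85
eef_pos: [0.4964, 0.2362, 0.0905]
tcp_rot: [13.1, 89.9, -171.8]
wrist_force: [-0.8, -0.6, 0.3]
opening: 0.008
```

```bash
python3 st.py
python3 - <<'E'
from workcell import r
import cv2,numpy as np
o=[]
for n in ("wrist","scene"):
    p,d=r.get_image(n); o.append(p[:,:,::-1])
cv2.imwrite("pics/w1.png",o[0]);cv2.imwrite("pics/s1.png",cv2.resize(o[1][150:400,320:600],None,fx=2.4,fy=2.4,interpolation=cv2.INTER_CUBIC))
E
```

```text
3.85 [0.4964 0.2362 0.0905] [ 21.895   -1.6305  90.9011   0.0153  90.7919 116.7855] [-0.816  -0.5839  0.3045] 0.007599259016495856
[[-0.0011 -0.0852 -0.9964]
 [-0.0002 -0.9964  0.0852]
 [-1.      0.0003  0.0011]]
tool y angle -94.89035578722078
slot coords mm x,y,z -0.26328727961917014 -15.828206128178666 63.022058354773215
shift to start, tool mm [ 0.0003  2.1717 -0.2667]
```

View pics/w1.png

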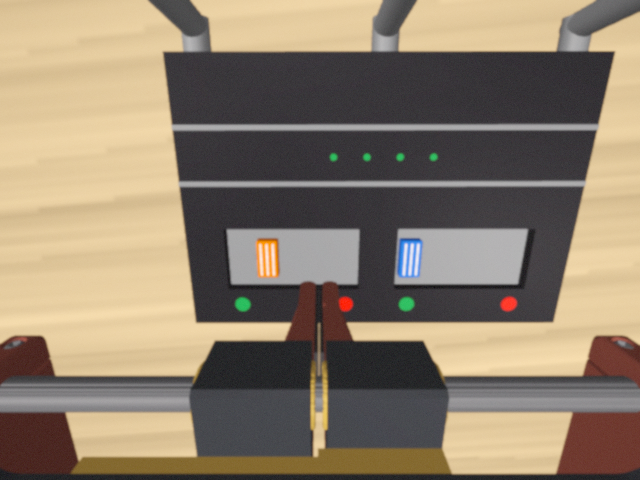

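View pics/s1.png

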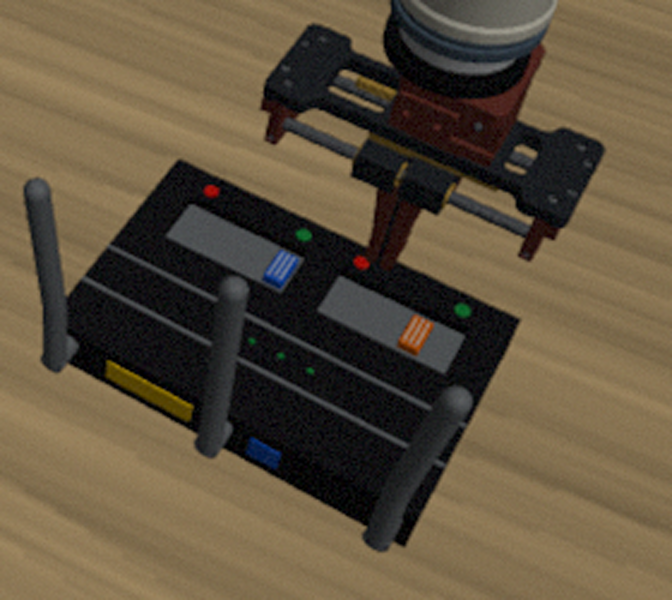

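The wrist view shows the fingertips above the right-hand (red) half of the orange slot: tips at (318,285), slot at cols 228–360, orange switch at (268,258), blue switch at (410,258). I'll cross-check the slot position with the settled wrist camera.

```bash
python3 - <<'E'
from workcell import r
from h import *
c=r.camera_info("wrist")
p,d=r.get_image("wrist")
cv2.imwrite("pics/w2.png",cv2.resize(p[200:330,180:460,::-1],None,fx=2.8,fy=2.8,interpolation=cv2.INTER_CUBIC))
np.save("w2c.npy",c,allow_pickle=True)
E
python3 st.py
```

```text
4.0 [0.4952 0.2354 0.0901] [ 21.8622  -1.5993  90.9137   0.0102  91.0047 116.7809] [0.6462 0.409  0.6789] 0.0033384936361446184
[[-0.0052 -0.0857 -0.9963]
 [-0.0019 -0.9963  0.0857]
 [-1.      0.0024  0.0051]]
tool y angle -94.91827525552176
slot coords mm x,y,z -1.368647496722433 -16.769726987406457 62.60650805983088
shift to start, tool mm [-0.004   1.2278 -1.3711]
```

View pics/w2.png

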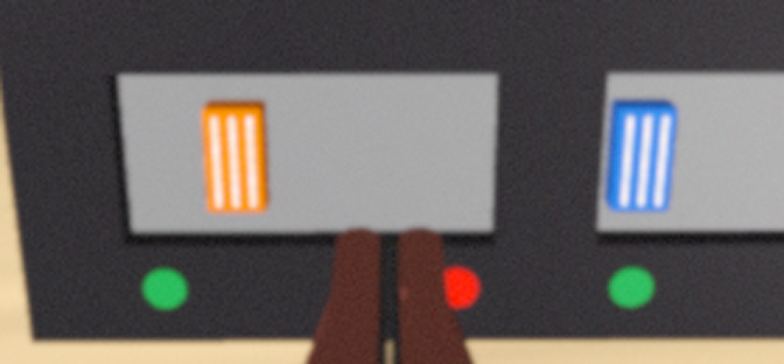

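Run:
```python
from h import *
np.set_printoptions(precision=4,suppress=True)
c=np.load("w2c.npy",allow_pickle=True).item()
f=lambda L:[(180+x/2.8,200+y/2.8) for x,y in L]
y=np.array([.0837,.9965,0]);x=np.array([.9965,-.0837,0]);C=np.array([.498,.252,0.0275])
for q,z in (([(112,72),(498,72),(494,240),(125,240)],.036),([(206,102),(264,102),(267,212),(207,212)],.0355)):
    P=bp(c,f(q),z);print(P,P.mean(0));print([(round(1e3*(p-C)@x,1),round(1e3*(p-C)@y,1)) for p in P])
```

```text
[[0.525  0.2952 0.036 ]
 [0.5175 0.2091 0.036 ]
 [0.4762 0.2121 0.036 ]
 [0.4839 0.2993 0.036 ]] [0.5006 0.2539 0.036 ]
[(np.float64(23.2), np.float64(45.3)), (np.float64(23.0), np.float64(-41.1)), (np.float64(-18.4), np.float64(-41.6)), (np.float64(-18.0), np.float64(45.9))]
[[0.516  0.2754 0.0355]
 [0.5149 0.2623 0.0355]
 [0.4879 0.265  0.0355]
 [0.4891 0.279  0.0355]] [0.502  0.2704 0.0355]
[(np.float64(16.0), np.float64(24.8)), (np.float64(16.0), np.float64(11.7)), (np.float64(-11.2), np.float64(12.1)), (np.float64(-11.1), np.float64(26.2))]
```

The two cameras agree within 2.5 mm. I'll shift 2 mm toward slot +x and descend to about 3 mm above the slot floor.

Request:
step_arm(moves=[20,0,-2,0,0,0,1,15,0,0,0,0,0,1,10,0,0,0,0,0,1,0,0,0,0,0,0,1,0,0,0,0,0,0,1])

```text
clock: 4.62
eef_pos: [0.499, 0.2348, 0.0483]
tcp_rot: [-154.9, 89.9, 20.1]
wrist_force: [0.2, -1.0, 0.5]
opening: 0.006
```

```bash
python3 st.py
```

```text
4.625 [0.499  0.2348 0.0483] [ 21.6635  -0.1741  93.8182  -0.0014  86.3019 116.6731] [ 0.1945 -1.0365  0.514 ] 0.006478669925963363
[[ 0.0009 -0.0873 -0.9962]
 [ 0.0003 -0.9962  0.0873]
 [-1.     -0.0004 -0.0009]]
tool y angle -95.00945285989448
slot coords mm x,y,z 2.422553505201213 -17.080638739606545 20.75332877314517
shift to start, tool mm [-0.0024  0.9285  2.4192]
```

Request:
step_arm(moves=[5,0,1,0,0,0,1,5,0,0,0,0,0,1,4,0,0,0,0,0,1,3,0,0,0,0,0,1,0,0,0,0,0,0,1])

```text
clock: 5.25
eef_pos: [0.4975, 0.2347, 0.0303]
tcp_rot: [27.9, 90.0, -157.1]
wrist_force: [0.6, -0.4, 0.4]
opening: 0.005
```

```bash
python3 st.py;  python3 - <<'E'
from workcell import r
import cv2,numpy as np
a=r.get_image("wrist")[0][200:330,180:460,::-1];b=r.get_image("scene")[0][200:370,380:560,::-1]
cv2.imwrite("pics/w3.png",np.vstack([cv2.resize(a,(600,279)),cv2.resize(b,(339,320)) if 0 else cv2.copyMakeBorder(cv2.resize(b,(339,320)),0,0,0,261,0)]))
E
```

```text
5.25 [0.4975 0.2347 0.0303] [ 21.7142   0.4062  95.1136  -0.0007  84.5145 116.7207] [ 0.6283 -0.3972  0.3846] 0.005486809825387786
[[-0.0006 -0.0873 -0.9962]
 [-0.0002 -0.9962  0.0873]
 [-1.      0.0003  0.0005]]
tool y angle -95.00636221461623
slot coords mm x,y,z 0.9349185798665981 -17.27353491752463 2.7739869228973655
shift to start, tool mm [0.0007 0.7301 0.9323]
```

View pics/w3.png

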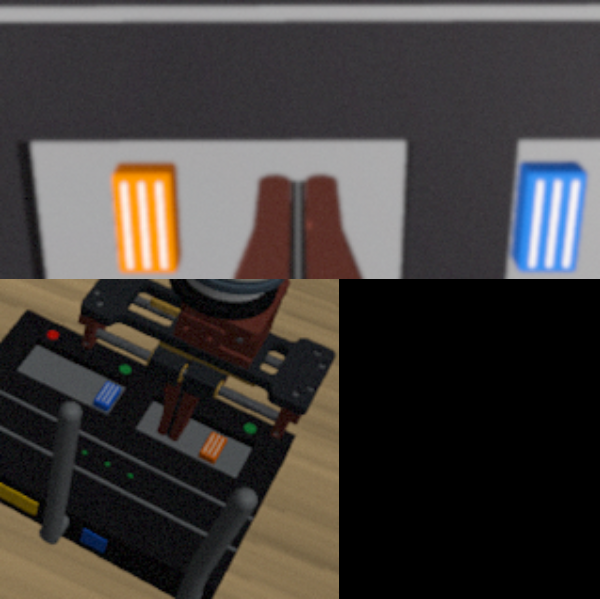

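The tips are in the slot, 3 mm above the floor with no contact. Next I push toward green.

Request:
step_arm(moves=[0,-5,0,0,0,0,1,0,-5,0,0,0,0,1,0,-5,0,0,0,0,1,0,-4,0,0,0,0,1,0,-3,0,0,0,0,1])

```text
clock: 5.98
eef_pos: [0.4995, 0.2562, 0.0306]
tcp_rot: [81.7, 89.9, -103.3]
wrist_force: [-0.9, -3.7, 0.5]
opening: 0.005
```

Request:
step_arm(moves=[0,-3,0,0,0,0,1,0,-3,0,0,0,0,1,0,-2,0,0,0,0,1,0,-2,0,0,0,0,1,0,0,0,0,0,0,1])

```text
clock: 6.6
eef_pos: [0.5004, 0.2669, 0.0306]
tcp_rot: [-80.9, 90.0, 94.1]
wrist_force: [0.2, -3.2, 1.9]
opening: 0.005
```

```bash
python3 st.py;  python3 - <<'E'
from workcell import r
import cv2,numpy as np
a=r.get_image("wrist")[0][200:330,180:460,::-1]
cv2.imwrite("pics/w4.png",cv2.resize(a,(600,279)))
E
```

```text
6.6 [0.5004 0.2669 0.0306] [ 24.6277   2.9668  92.4652   0.0178  84.5615 119.6205] [ 0.2208 -3.1864  1.9219] 0.00469167698389099
[[-0.     -0.0871 -0.9962]
 [ 0.0003 -0.9962  0.0871]
 [-1.     -0.0003  0.0001]]
tool y angle -94.99441653612503
slot coords mm x,y,z 1.1729385424256829 15.08027216311889 3.1226910791496594
shift to start, tool mm [-0.0107 33.0841  1.0614]
```

View pics/w4.png

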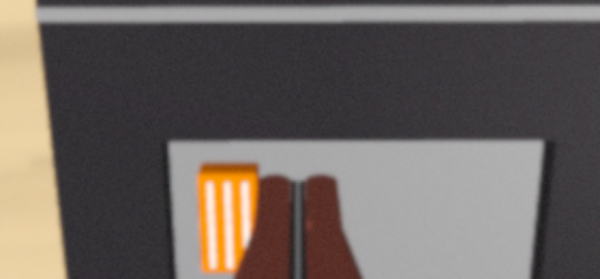

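The push is working: the switch's left edge is at col 200 and the slot end at col 170, about 6–7 mm left. I'll continue in small steps.

Request:
step_arm(moves=[0,-2,0,0,0,0,1,0,-1,0,0,0,0,1,0,-1,0,0,0,0,1,0,-1,0,0,0,0,1,0,0,0,0,0,0,1])

```text
clock: 7.28
eef_pos: [0.5008, 0.2718, 0.0306]
tcp_rot: [-56.4, 90.0, 118.6]
wrist_force: [-0.7, -2.7, 1.6]
opening: 0.004
```

Request:
step_arm(moves=[0,-1,0,0,0,0,1,0,0,0,0,0,0,1,0,-1,0,0,0,0,1,0,0,0,0,0,0,1,0,0,0,0,0,0,1])

```text
clock: 7.9
eef_pos: [0.501, 0.2737, 0.0306]
tcp_rot: [-61.6, 90.0, 113.4]
wrist_force: [-1.5, -3.4, 0.6]
opening: 0.008
```

```bash
python3 st.py;  python3 - <<'E'
from workcell import r
import cv2,numpy as np
a=r.get_image("wrist")[0][200:330,180:460,::-1]
cv2.imwrite("pics/w5.png",cv2.resize(a,(600,279)))
E
```

```text
7.9 [0.501  0.2737 0.0306] [ 25.2282   3.5456  91.8665   0.0089  84.5876 120.23  ] [-1.4873 -3.4494  0.6316] 0.008242184601713687
[[-0.0001 -0.0872 -0.9962]
 [ 0.0001 -0.9962  0.0872]
 [-1.     -0.0001  0.0001]]
tool y angle -95.00263855411295
slot coords mm x,y,z 1.2121671727905718 21.896226730108072 3.097936242511437
shift to start, tool mm [-0.0054 39.9002  1.0719]
```

View pics/w5.png

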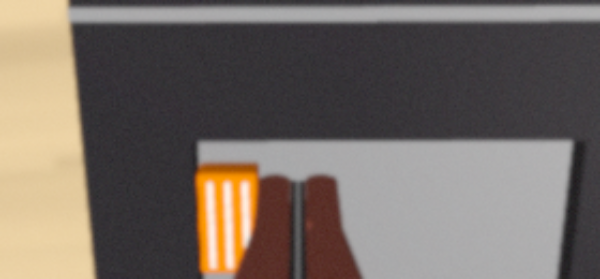

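The switch's left edge now meets the slot end (col ~198). I'll push a little further to feel the stop.

Request:
step_arm(moves=[0,-1,0,0,0,0,1,0,0,0,0,0,0,1,0,-1,0,0,0,0,1,0,0,0,0,0,0,1,0,0,0,0,0,0,1])

```text
clock: 8.57
eef_pos: [0.5011, 0.2743, 0.0306]
tcp_rot: [78.3, 89.8, -106.7]
wrist_force: [-3.4, -9.1, 3.9]
opening: 0.007
```

The force jumped to 9 N and only 0.6 mm of the 2 mm was made, so that is the end stop. I'll back off and lift straight up.

Request:
step_arm(moves=[0,4,0,0,0,0,1,0,6,0,0,0,0,1,0,4,0,0,0,0,1,0,0,0,0,0,0,1,-5,0,0,0,0,0,1])

```text
clock: 9.2
eef_pos: [0.4997, 0.2617, 0.0354]
tcp_rot: [12.0, 90.0, -173.0]
wrist_force: [0.3, 0.4, -0.1]
opening: 0.005
```

Request:
step_arm(moves=[-15,0,0,0,0,0,1,-30,0,0,0,0,0,1,-40,0,0,0,0,0,1,-40,0,0,0,0,0,1,-40,0,0,0,0,0,1])

```text
clock: 9.82
eef_pos: [0.5, 0.2619, 0.2035]
tcp_rot: [-147.2, 89.9, 27.8]
wrist_force: [0.1, 0.6, -0.5]
opening: 0.006
```

Request:
step_arm(moves=[0,0,20,0,0,0,1,0,0,20,0,0,0,1,0,0,0,0,0,0,1,0,0,0,0,0,0,1,0,0,0,0,0,0,1])

```text
clock: 10.45
eef_pos: [0.4607, 0.2651, 0.2006]
tcp_rot: [91.3, 90.0, -93.7]
wrist_force: [-0.4, 0.5, 0.5]
opening: 0.01
```

```bash
python3 st.py;  python3 - <<'E'
from workcell import r
import cv2,numpy as np
c=r.camera_info("wrist");np.save("w6c.npy",c,allow_pickle=True)
a=r.get_image("wrist")[0][:,:,::-1];cv2.imwrite("pics/w6.png",a)
b=r.get_image("top")[0][:,:,::-1]
cv2.imwrite("pics/t6.png",cv2.resize(b[180:310,120:500],None,fx=2.1,fy=2.1))
E
```

```text
10.45 [0.4607 0.2651 0.2006] [ 26.252   -5.5459  83.4881  -0.0065 102.0615 121.2778] [-0.4224  0.5232  0.5257] 0.00958165326113189
[[-0.     -0.0876 -0.9962]
 [-0.0001 -0.9962  0.0876]
 [-1.      0.0001 -0.    ]]
tool y angle -95.02720444490865
slot coords mm x,y,z -38.301196867349766 9.88896167099779 173.11951351888356
shift to start, tool mm [  0.0037  27.7378 -38.4105]
```

View pics/w6.png

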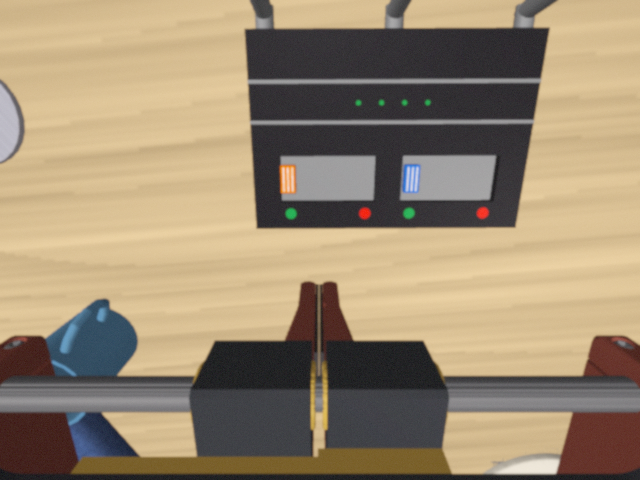

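View pics/t6.png

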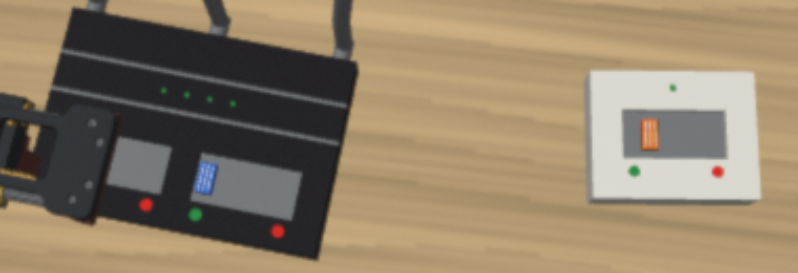

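The wrist view shows the orange switch at (288,179), flush with the green-dot end of its slot (col 280). The blue switch (412,179) and the TV box switch are unchanged, and the arm is clear with no contact force. Handing in.

```bash
python3 -c "
from workcell import r
print(r.job_done())"
```

```text
the job is handed in; nothing more can be done
None
```

I slid the router's orange Wi-Fi switch to the green-dot end of its slot with the shut fingertips and handed the job in at about 10.6 s. `job_done()` gives no verdict, so the result below rests on my own checks.

- **Orange switch:** while I pushed, the force stayed around 3–4 N. It rose to about 9–10 N at the end, where the arm made only 0.6 mm of a commanded 2 mm, so I took that as the end stop. The last wrist picture shows the switch flush with the green-dot end. I did not measure its final joint value, and the gripper hid it in the last top view.
- **Other two switches:** by eye, the blue switch and the TV box's switch are where they were in the first pictures.
- **Arm:** it is clear of everything, about 0.2 m above the table. The wrist force at the end was under 1 N, which is sensor noise.
- **Disagreement:** the top and wrist cameras placed the orange slot about 2.5–3 mm apart. I aimed between the two, and the fingertips entered the slot without contact.

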